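# Load the mould press and screw it down to the gauge mark

## Robot

A 6-joint arm with a two-finger parallel gripper is mounted at the origin on a cart in front of the work surface, level with it; the furniture and walls round the work are solid. World frame = base frame: x ahead of the robot, y to its left, z up, the work surface at z = 0. Lengths are in m, angles in rad, forces in N, time in s.
With the tool pointing down it reaches from about 0.25 to 0.725 m from the base axis. Payload 4 kg.
Tool frame: the origin (TCP) lies midway between the tips of the shut fingers; the grasp point (between the pads) lies 19 mm behind it; y points along the fingers, z is the direction in which the jaws open and shut, and the axes are right-handed (so a half turn about y gives the same grasp; the last joint's range is limited). The gripper opens to 85 mm and grips with 20 to 120 N. Pads are 22 mm wide; open, the fingers measure 114 mm over their backs; the gripper's body (76 mm by 85 mm) begins 54 mm behind the grasp point. The pads swing forward as they close: fully open they stand 13 mm farther back than shut.
Start: joints at [-1.228, 0.241, 0.005, 1.335, 0, 1.571], TCP at [0.168, -0.471, 0.195] pointing down, gripper open.
Joint ranges: [-2.72, 2.72], [-1.05, 1.87], [-1.09, 1.28], [-1.99, 2.15], [-1.42, 1.44], [-3.14, 3.14]. Speed limits (rad/s): [2.79, 2.79, 3.14, 3.14, 3.14, 3.14].

## Interface

Orientations are given as a unit quaternion [x, y, z, w].
In Python, from workcell import bot gives the robot as it stands. The module is installed in compiled form; this text tells all that it offers.
- The arm moves only by the shell command python3 -m handwheel 'ROWS' [OPENING]. ROWS is JSON, a list of rows, each a list of 6 numbers: the shift along the tool's x, y, z in units of 25 mm (1.0 is 25 mm), then the turn, a rotation vector about the tool's x, y, z in units of 10 degrees (1.0 is 10 degrees). A call has exactly 5 rows; each row is the pose to reach, as a shift and turn from the pose commanded when the call began, along the tool's axes at that moment; what a row does not reach only later rows make up. A row lasts 1/8 s, in which the tool goes at most 62.5 mm and 10.7 degrees, less where a joint would pass 70% of its speed; a pose out of reach is approached as far as the arm can. A call with a gripper value outside its range is refused whole. OPENING is the gripper command: -1 is shut, 1 is fully open, values between are in proportion, set as the call begins (- or left out, the last holds). The fingers move at their own pace and stop on an object; the grip force is fixed at half the most. Time passes only in rows, so rows that repeat a pose let the fingers close, or fill a call up. It gives the time, the measured TCP pose, the force and the opening at its end, in the units of the state.
- bot.get_obs(): the state, without advancing time (a new reading comes with each control period).
- bot.camera(name): name is "side" or "top" or "wrist"; returns a dict with "color" (420x560x3 uint8, red, green, blue), "fx", "fy", "cx", "cy" (pixels), "rvec" (rotation vector, rad) and "tvec" (3), from world to camera coordinates, as OpenCV has them. Camera axes: x right, y down, z forward; pixel columns grow to the right and rows downward; lengths in m; the calibration is good to about 2 mm. A picture is of the moment at which its call begins. There is no depth.
- bot.job_done(): hands the job in, once; it reports no verdict.
The state is a dict: "clock": time; "joint_pos": joint angles; "joint_vel": joint speeds; "tau": joint torques, N m; "eef_pos": TCP position; "tool_rot": TCP orientation; "ft_force": force on the tool from outside, world axes, zero at the start; "ft_torque": the same for the moment, N m; "grip_width": finger opening in m.
Only numpy, scipy, OpenCV 4.12 (cv2) and the standard library are available. Lean on these libraries where they do the work, as an engineer would, in place of code of your own. Each camera call takes 0.05 s, during which the arm holds its last target.

## Task

Slide the lidded mould by its red handle all the way into the channel of the small screw press and hold it pressed home against the stop at the back for a moment, with about 15 N at the handle; do not ram it. Then turn the press's black knob clockwise until the sprung foot bears on the lid and the dial pointer stands on the green mark, without ever running on into the red, and let go of everything. Leave the other things on the table undisturbed.

Things in the scene. Friction and masses are not known exactly. Their poses are not given: they have to be found in the camera images.
- press: Small grey screw press fixed to the table. Origin on the table under its screw axis; x runs along its channel, inward from the open mouth to the back, z up. A column at x = 80 to 130 mm carries an arm 52 mm wide at z = 112 to 137 mm that reaches over the channel to x = -39 mm. With the mould home, the mould's origin and axes lie on these to about 1 mm
- channel_mouth (a point): Middle of the mouth of the press's channel, axes as the press's. Two steel rails 22 mm high start here and leave 73 mm between them; in front of them flared ends reach 23 mm further out, opening to about 94 mm. The floor of the channel is the table itself
- channel_stop (a point): Middle of the face of the rigid steel stop (30 mm high) at the back of the channel, 90.5 mm in from the mouth, axes as the press's. The end wall of the mould rests on it when home. Friction on the table takes 3 to 9 N of a push at the handle, so hold about 15 N for half a second to seat it; over 30 N on the press is ramming
- knob_grip (a point): Centre of the grip of the round black fluted knob on top of the press, on the screw axis, about 0.185 m above the table; 38 mm across, 26 mm high. This point is 12.5 mm below its top; a flange 47 mm across begins 13.5 mm below it. x turns with the knob (white line). Clockwise from above screws knob and foot down 2.6 mm per radian; it stays where it is left
- foot_face (a point): Centre of the underside of the sprung steel foot (48 mm across) under the arm. It starts 2 to 8 mm over the lid of a mould that is home. Once on the lid, its spring (2.5 N per mm) gives way and the pointer moves 0.52 rad per radian of knob. In all 3 to 5.5 rad of knob bring the pointer to the mark: several grasps
- pointer_tip (a point): Tip of the black pointer of the round white dial (88 mm across) that the screw carries over the back of the arm (it does not turn, but sinks with the screw), 34 mm from the dial's centre. It rests 1.2 rad before the mark and moves clockwise seen from above as the foot's spring is compressed
- dial_mark (a point): Point on the thick green mark of the dial, 34 mm from the dial's centre; axes as the press's: the -y axis here points from the dial's centre outward to the mark. The pointer comes from the +x side (there are black ticks) and the red zone begins 0.40 rad beyond the mark, on the -x side
- mould: Loose aluminium mould, 90 mm long (x), 70 mm wide (y), 50 mm high, with a steel lid set in it whose round pad (44 mm across) stands 64 to 67 mm above the table; about 0.6 kg. Origin at the centre of its underside. Its x axis points away from the handle, the way it goes into the press. The lid holds its height under the press
- mould_grip (a point): Where to grip the mould: the upright red tab at the end of its handle, 120 mm from the mould's centre on the -x side, 55 mm above its underside. The tab is 28 mm along x, 12 mm thick along y and reaches from 20 to 76 mm above the table. Axes as the mould's
- squeeze: Yellow squeeze bottle, 63 mm across, 223 mm high, to be left alone; origin at its underside
- dredge: Steel dredge shaker, 59 mm across, 97 mm high, to be left alone; origin at its underside
- ramekin: Small steel sauce cup, 67 mm across, 36 mm high, to be left alone; origin at its underside
- tin: Small food tin, 57 mm across, 72 mm high, to be left alone; origin at its underside

How it is judged:
On the way, in this order (a step that is already met when the one before it is completed fails the run):
1. with the foot still clear of the lid, the mould is pushed home in the channel and bears on the stop (over 3 N) (x of mould in the frame of press above -0.003 m and horizontal distance between mould and press below 0.005 m and angle between the x axis of mould and the x axis of press, either way round below 0.06 rad and contact force between mould and press above 3 N and x of pointer_tip in the frame of dial_mark above 0.0305 m), for 0.1 s.
2. the pointer is on the green mark (x of pointer_tip in the frame of dial_mark between -0.006 and 0.006 m), for 0.2 s.
At the end, for the whole second after the job is handed in: The mould sits home in the channel (within 3 mm of the stop, 5 mm in all, straight to 0.06 rad) and at rest, the press's foot bears on its lid (over 8 N), and the pointer tip stands within 6 mm either side of the green mark (all of step 2 and contact force between mould and press above 8 N and x of mould in the frame of press above -0.003 m and horizontal distance between mould and press below 0.005 m and angle between the x axis of mould and the x axis of press, either way round below 0.06 rad and linear speed of mould below 0.01 m/s); the robot touches nothing.
It fails at once if the pointer runs into the red (over-tightened) (x of pointer_tip in the frame of dial_mark below -0.0135 m).
It fails at once if the mould is rammed into the press (over 30 N) (contact force between mould and press above 30 N).
It fails at once if another thing on the table is moved by more than 15 mm (distance of any of squeeze, dredge, ramekin, tin from where it was at the start of the episode above 0.015 m).
It also fails if it takes over 67 s, if anything falls off the work surface, if the arm or the gripper's body presses on something with over 40 N, if the wrist force passes 120 N, or if a joint passes its speed limit or range.

## Working session

There is one attempt and no reset: what is moved stays moved. The work goes in short steps, Python scripts to look and compute and a shell command to move; the robot and the scene stay as the last step left them, time stands still between calls to the robot, and variables do not carry over. Pictures are saved under pics/ and viewed, and the job is handed in when it is done.

```bash
mkdir -p pics
python3 - <<'E'
from workcell import bot
import cv2,json
o=bot.get_obs()
for k,v in o.items(): print(k,v)
for n in("side","top","wrist"):
    c=bot.camera(n); cv2.imwrite(f"pics/{n}0.png",c["color"][:,:,::-1])
    print(n,{k:v for k,v in c.items() if k!="color"})
E
```

```text
clock 0.0
joint_pos [-1.22801688e+00  2.41411519e-01  3.72234211e-03  1.33521574e+00
 -4.16473341e-05  1.57077342e+00]
joint_vel [-0.0014323  -0.00097064  0.00039634  0.00017064  0.00024471  0.00029067]
tau [-1.79623541e-03 -3.72317898e+01  2.52409297e+01  1.71351002e-02
 -1.47841424e-04 -2.95154386e-06]
eef_pos [ 0.16779907 -0.47024241  0.19421306]
tool_rot [-0.12074796  0.69747704 -0.69601291  0.12046467]
ft_force [-0.10242408  0.48988125  0.26070134]
ft_torque [-0.00898435 -0.02512459 -0.02317221]
grip_width 0.08561288086940254
side {'fx': 463.3202551786742, 'fy': 463.3202551786742, 'cx': 284.18450747595176, 'cy': 211.16309786600846, 'rvec': array([ 1.97794347, -0.26162282,  0.1366337 ]), 'tvec': array([-0.54779681,  0.2131589 ,  0.81858954])}
top {'fx': 463.2965102828271, 'fy': 463.2965102828271, 'cx': 275.45082242979123, 'cy': 205.97156334141562, 'rvec': array([ 2.16307004, -2.12571657,  0.11674703]), 'tvec': array([0.0720815 , 0.59678035, 1.31313712])}
wrist {'fx': 325.2994031929983, 'fy': 325.2994031929983, 'cx': 280.6658871906483, 'cy': 214.5132601673178, 'rvec': array([-2.36497396,  1.66798376,  0.24610231]), 'tvec': array([-0.4998532 , -0.03748219,  0.37924343])}
```

View pics/side0.png

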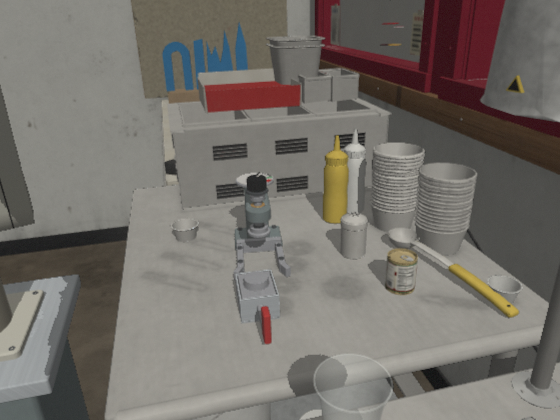

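View pics/top0.png

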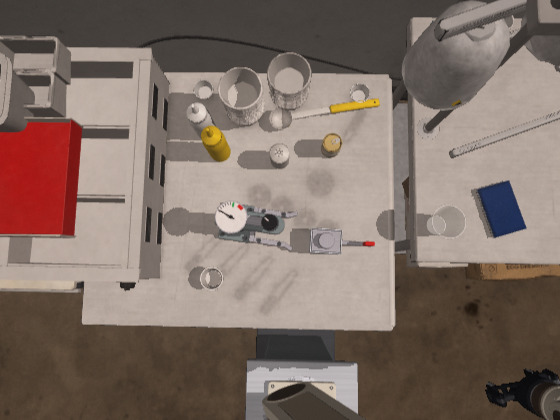

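View pics/wrist0.png

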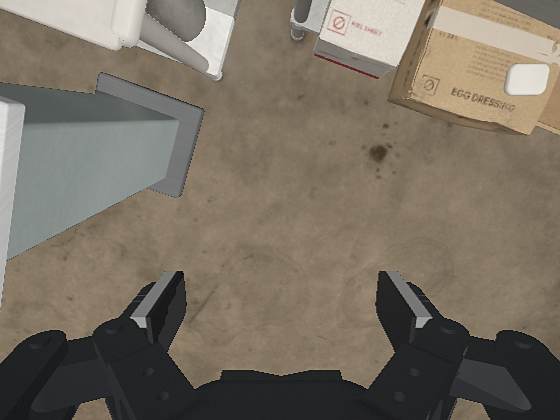

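The side view shows the press at about (258,215), with the mould in front of its mouth at (258,292) and the red handle at (266,323). The top view has the dial at (231,217), the knob at (270,222), the mould at (326,241) and the red tab at (369,243). Next I'll measure them.

```bash
cat > h.py <<'E'
from workcell import bot
import cv2,numpy as np
from scipy.spatial.transform import Rotation as R
def cam(n):
    c=bot.camera(n); c["R"]=R.from_rotvec(c["rvec"]).as_matrix(); c["o"]=-c["R"].T@c["tvec"]; return c
def ray(c,u,v):
    d=c["R"].T@np.array([(u-c["cx"])/c["fx"],(v-c["cy"])/c["fy"],1]); return d/np.linalg.norm(d)
def plane(c,u,v,z):
    d=ray(c,u,v); return c["o"]+d*(z-c["o"][2])/d[2]
def proj(c,p):
    q=c["R"]@np.asarray(p)+c["tvec"]; return np.array([c["fx"]*q[0]/q[2]+c["cx"],c["fy"]*q[1]/q[2]+c["cy"]])
def tri(c1,p1,c2,p2):
    d1,d2=ray(c1,*p1),ray(c2,*p2); A=np.stack([d1,-d2],1)
    s=np.linalg.lstsq(A,c2["o"]-c1["o"],rcond=None)[0]
    a,b=c1["o"]+d1*s[0],c2["o"]+d2*s[1]; return (a+b)/2,np.linalg.norm(a-b)
def crop(c,u0,u1,v0,v1,k,f):
    cv2.imwrite(f,cv2.resize(c["color"][v0:v1,u0:u1,::-1],None,fx=k,fy=k,interpolation=cv2.INTER_CUBIC))
def blobs(c,lo,hi,box,minA=8):
    h=cv2.cvtColor(c["color"],cv2.COLOR_RGB2HSV); m=cv2.inRange(h,np.array(lo),np.array(hi))
    u0,u1,v0,v1=box; k=np.zeros_like(m);k[v0:v1,u0:u1]=255;m&=k
    n,l,s,ce=cv2.connectedComponentsWithStats(m); return m,[(s[i,4],ce[i],s[i,:4]) for i in range(1,n) if s[i,4]>=minA]
E
python3 - <<'E'
from h import *
t=cam("top");s=cam("side")
crop(t,200,390,190,270,4,"pics/t1.png");crop(s,210,310,165,350,3,"pics/s1.png")
_,b=blobs(t,(0,150,90),(8,255,255),(340,390,225,260));print("red tab",b)
_,b=blobs(s,(0,150,60),(8,255,255),(240,290,295,350));print("red side",b)
for n,u,v,z in[("tab",369,243,.076),("knob",270,222,.197),("dial",231,217,.16),("mould",326,241,.05)]:print(n,plane(t,u,v,z))
E
```

```text
red tab [(np.int32(45), array([368.37777778, 243.53333333]), array([363, 242,  12,   4], dtype=int32))]
red side [(np.int32(212), array([266.30188679, 324.3254717 ]), array([262, 307,   9,  36], dtype=int32))]
tab [ 0.49037123 -0.18223757  0.076     ]
knob [0.53321949 0.0921663  0.197     ]
dial [0.54831836 0.19722083 0.16      ]
mould [ 0.49530401 -0.06436172  0.05      ]
```

View pics/t1.png

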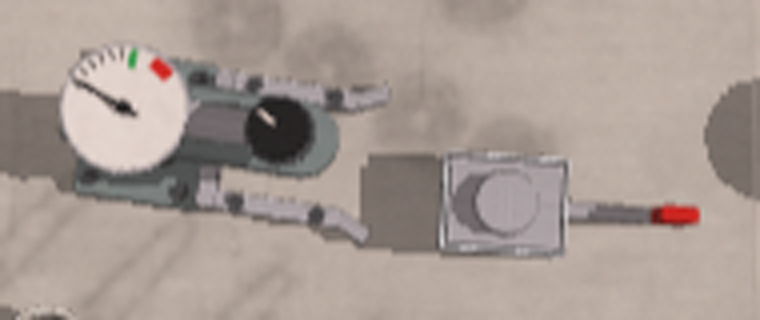

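View pics/s1.png

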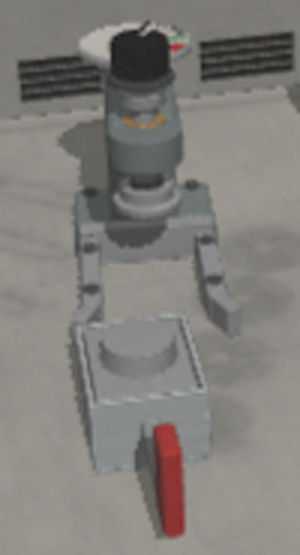

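Run:
```python
from h import *
t=cam("top");s=cam("side")
P=lambda x,y,z:plane(t,200+x/4-.375,190+y/4-.375,z)
m=[P(445,152,.05),P(568,157,.05),P(563,255,.05),P(440,248,.05)]
print("mould c",np.mean(m,0)); a=(m[0]+m[3]-m[1]-m[2])[:2];print("mould yaw",np.degrees(np.arctan2(a[1],a[0])),np.linalg.norm(m[0]-m[1]),np.linalg.norm(m[0]-m[3]))
pad=P(508,203,.0655);tab=P(677,214,.076)
print("pad",pad,"tab",tab,"dir",np.degrees(np.arctan2(*(pad-tab)[:2][::-1])),np.linalg.norm((pad-tab)[:2]))
for q in[((254,84),(335,97)),((235,202),(316,215))]:
    A,B=P(*q[0],.022),P(*q[1],.022);print("rail",A,B,np.degrees(np.arctan2(*(A-B)[:2][::-1])))
k=P(281,129,.198);d=P(124,107,.16);print("knob",k,"dial",d,np.degrees(np.arctan2(*(d-k)[:2][::-1])))
# side: knob top centre crop (140,40)/3
S=lambda x,y:(210+x/3-.33,165+y/3-.33)
print("knob tri",tri(t,(200+281/4-.375,190+129/4-.375),s,S(139,40)))
print("tab tri",tri(t,(200+677/4-.375,190+214/4-.375),s,S(165,430)))
_,b=blobs(t,(0,0,0),(180,255,60),(255,285,205,235));print(b)
```

```text
mould c [ 0.49718974 -0.06324958  0.05      ]
mould yaw 88.21476705279797 0.08818524925121325 0.0688296817176798
pad [ 0.49623183 -0.0647561   0.0655    ] tab [ 0.49001566 -0.18188642  0.076     ] dir 86.96213506833307 0.1172951548653427
rail [0.58326562 0.11902946 0.022     ] [0.57458612 0.05903595 0.022     ] 81.76790378578943
rail [0.49594873 0.13103366 0.022     ] [0.48749373 0.07150065 0.022     ] 81.91679007453865
knob [0.53344069 0.09245993 0.198     ] dial [0.54996933 0.19827034 0.16      ] 81.12158070232266
knob tri (array([0.53413047, 0.09244079, 0.19636483]), np.float64(0.0010736701387458294))
tab tri (array([ 0.48967117, -0.18128819,  0.07919302]), np.float64(0.00035187902926505504))
[(np.int32(193), array([269.22797927, 222.42487047]), array([261, 215,  17,  16], dtype=int32))]
```

```bash
cat >> h.py <<'E'
def go(p,zyaw):
    """print shift/turn in tool units to put TCP at p, pointing down, tool z at world yaw zyaw (deg)"""
    o=bot.get_obs(); Rt=R.from_quat(o["tool_rot"]); M=Rt.as_matrix()
    a=np.radians(zyaw); z=np.array([np.cos(a),np.sin(a),0]); y=np.array([0,0,-1.]); x=np.cross(y,z)
    D=M.T@np.stack([x,y,z],1)
    print("t",o["clock"],"zyaw",np.degrees(np.arctan2(M[1,2],M[0,2])).round(2),"j",o["joint_pos"].round(2),"eef",o["eef_pos"].round(4),"w",round(o["grip_width"],4),"F",o["ft_force"].round(1))
    print("shift",(M.T@(np.array(p)-o["eef_pos"])/.025).round(3),"turn",(np.degrees(R.from_matrix(D).as_rotvec())/10).round(3))
E
python3 - <<'E'
from h import *
for a in(177.3,-2.7): go((.490,-.182,.13),a)
E
```

```text
t 0.35 zyaw -70.36 j [-1.23  0.24  0.    1.34  0.    1.57] eef [ 0.168  -0.4707  0.1949] w 0.0859 F [-0.  -0.7 -0.1]
shift [-16.013   2.598  -6.547] turn [2.0000e-03 1.1234e+01 3.0000e-03]
t 0.35 zyaw -70.36 j [-1.23  0.24  0.    1.34  0.    1.57] eef [ 0.168  -0.4707  0.1949] w 0.0859 F [-0.  -0.7 -0.1]
shift [-16.013   2.598  -6.547] turn [ 3.000e-03 -6.766e+00 -2.000e-03]
```

```bash
python3 -m handwheel '[[-2,0,-0.8,0,-0.9,0],[-4.2,0,-1.7,0,-1.9,0],[-6.4,0,-2.6,0,-2.9,0],[-8.6,0,-3.5,0,-3.9,0],[-10.8,0,-4.4,0,-4.9,0]]' 1
python3 - <<'E'
from h import *
go((.490,-.182,.13),-2.7)
E
```

```text
clock: 0.98
eef_pos: [0.3866, -0.2752, 0.1953]
tool_rot: [0.4, -0.583, 0.583, -0.4]
ft_force: [0.3, -0.7, 0.3]
grip_width: 0.0857
t 0.975 zyaw -21.04 j [-0.62  0.19 -0.06  1.32 -0.    1.32] eef [ 0.3866 -0.2752  0.1953] w 0.0857 F [ 0.3 -0.7  0.3]
shift [-4.966  2.613  2.518] turn [-0.004 -1.834  0.003]
```

```bash
python3 -m handwheel '[[-1.3,0.3,0.6,0,-0.5,0],[-2.6,0.8,1.2,0,-1,0],[-4,1.6,1.9,0,-1.5,0],[-4.97,2.4,2.5,0,-1.83,0],[-4.97,2.6,2.52,0,-1.83,0]]'
python3 - <<'E'
from h import *
w=cam("wrist");cv2.imwrite("pics/w1.png",w["color"][:,:,::-1])
_,b=blobs(w,(0,150,60),(8,255,255),(0,560,0,420),50);print(b)
for q in b: print(plane(w,*q[1],.076))
go((.490,-.182,.036),-2.7)
E
```

```text
clock: 1.6
eef_pos: [0.4895, -0.1822, 0.1285]
tool_rot: [-0.488, 0.513, -0.512, 0.487]
ft_force: [-0.9, 0.2, -0.3]
grip_width: 0.0854
[(np.int32(658), array([280.03799392, 214.00303951]), array([273, 191,  15,  46], dtype=int32))]
[ 0.48886886 -0.17898193  0.076     ]
t 1.65 zyaw -3.0 j [-0.36  0.32 -0.06  1.19 -0.    1.27] eef [ 0.4887 -0.183   0.1285] w 0.0854 F [-0.8  0.3 -0.2]
shift [-0.042  3.702  0.062] turn [ 0.017 -0.03  -0.003]
```

View pics/w1.png

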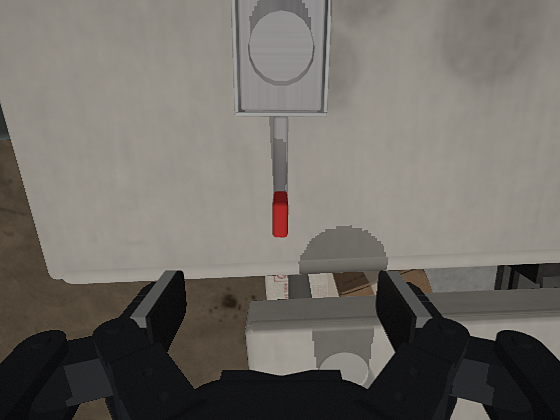

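The wrist view shows the red tab centred between the jaws at (280,214), with the mould straight ahead, so it is aligned. I'll descend and close.

```bash
python3 -m handwheel '[[-0.04,1.2,0.03,0,0,0],[-0.04,2.4,0.03,0,0,0],[-0.04,3.3,0.03,0,0,0],[-0.04,3.7,0.03,0,0,0],[-0.04,3.7,0.03,0,0,0]]' 
python3 -m handwheel '[[0,0,0,0,0,0],[0,0,0,0,0,0],[0,0,0,0,0,0],[0,0,0,0,0,0],[0,0,0,0,0,0]]' -1
python3 - <<'E'
from h import *
t=cam("top");s=cam("side")
crop(t,200,390,190,270,4,"pics/t2.png");crop(s,200,330,165,365,3,"pics/s2.png")
go((.5168,-.0263,.036),-8.25)
E
```

```text
clock: 2.28
eef_pos: [0.4896, -0.1834, 0.0378]
tool_rot: [-0.486, 0.514, -0.513, 0.486]
ft_force: [-0.6, -0.3, 0.3]
grip_width: 0.0851
clock: 2.9
eef_pos: [0.4902, -0.183, 0.0379]
tool_rot: [0.487, -0.513, 0.513, -0.486]
ft_force: [-1.2, -0.7, 1.2]
grip_width: 0.0081
t 3.0 zyaw -3.06 j [-0.36  0.41 -0.19  0.97 -0.    1.27] eef [ 0.4902 -0.1831  0.0379] w 0.0079 F [ 0.2 -0.8  2.5]
shift [-6.318  0.072  0.729] turn [-0.001  0.519  0.003]
```

View pics/s2.png

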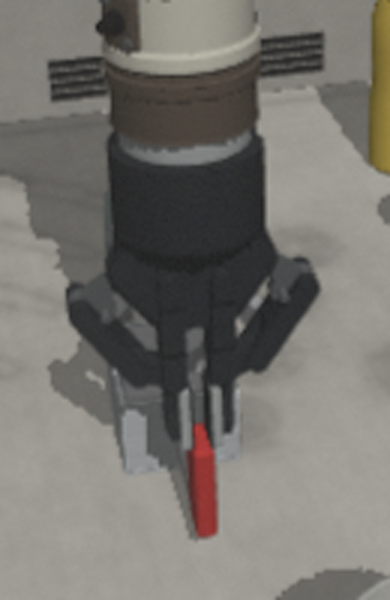

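Run:
```python
from h import *
s=cam("side");t=cam("top")
e=bot.get_obs()["eef_pos"]
for p in (e,e+[0,0,.019],e+[0,0,.038]): print((proj(s,p)-[200,165])*3, (proj(t,p)-[200,190])*4)
print("tab ends",*[((proj(s,(.4897,y,z))-[200,165])*3).round() for y in(-.195,-.167) for z in(.02,.076)])
```

```text
[199.10783853 494.36756743] [667.63843692 214.92898627]
[197.71181262 465.48743614] [672.34352154 213.62434785]
[196.28605224 435.99217618] [677.18524637 212.28182147]
tab ends [204. 535.] [200. 449.] [193. 503.] [189. 418.]
```

View pics/t2.png

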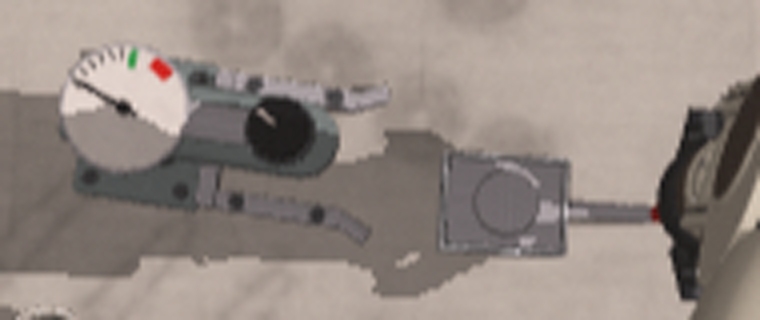

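Run:
```python
from h import *
s=cam("side");w=cam("wrist")
crop(s,220,310,250,350,6,"pics/s3.png");cv2.imwrite("pics/w3.png",w["color"][:,:,::-1])
o=bot.get_obs();print(o["grip_width"],o["ft_force"],R.from_quat(o["tool_rot"]).as_matrix().round(3))
```

```text
0.008296150721008339 [-1.66439131 -1.45180122  3.22778629] [[-0.053  0.     0.999]
 [-0.999 -0.001 -0.053]
 [ 0.001 -1.     0.   ]]
```

View pics/s3.png

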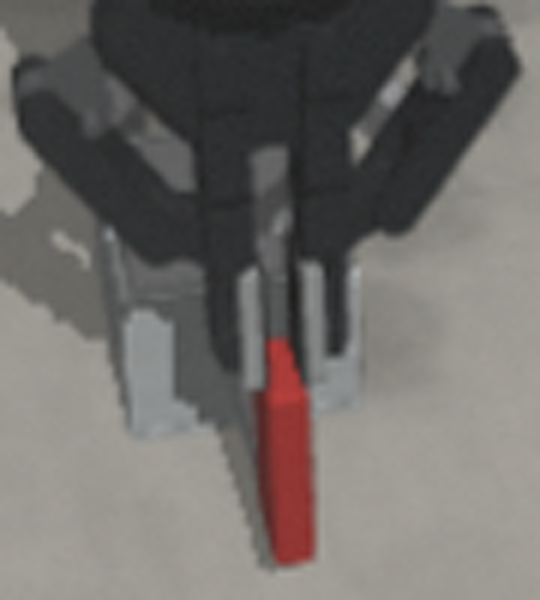

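View pics/w3.png

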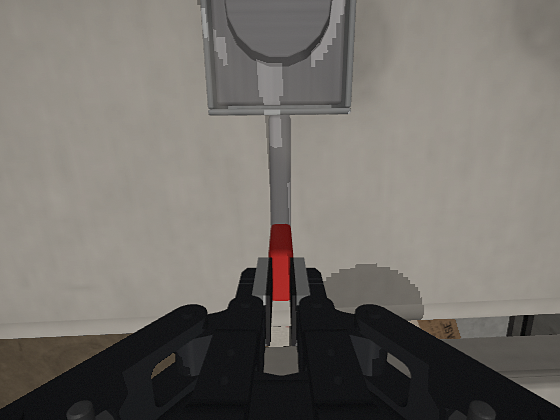

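Run:
```python
from h import *
s=cam("side");w=cam("wrist");o=bot.get_obs();e=o["eef_pos"];M=R.from_quat(o["tool_rot"]).as_matrix()
for dx in(-.011,.011):
  for dy in(0,-.019,-.038):
    p=e+M@np.array([dx,dy,0]);print(dx,dy,"wrist",proj(w,p).round(),"s3",((proj(s,p)-[220,250])*6).round())
for y in(-.195,-.167):
  for z in(.02,.076): print("tab",y,z,"wrist",proj(w,(.4895,y,z)).round(),"s3",((proj(s,(.4895,y,z))-[220,250])*6).round())
print(w["o"],e, R.from_rotvec(w["rvec"]).as_matrix().round(3))
```

```text
-0.011 0 wrist [281. 227.] s3 [272. 454.]
-0.011 -0.019 wrist [281. 239.] s3 [269. 396.]
-0.011 -0.038 wrist [281. 253.] s3 [266. 338.]
0.011 0 wrist [281. 262.] s3 [285. 505.]
0.011 -0.019 wrist [281. 276.] s3 [282. 447.]
0.011 -0.038 wrist [281. 295.] s3 [279. 387.]
tab -0.195 0.02 wrist [281. 251.] s3 [288. 561.]
tab -0.195 0.076 wrist [281. 297.] s3 [280. 389.]
tab -0.167 0.02 wrist [279. 210.] s3 [266. 495.]
tab -0.167 0.076 wrist [278. 243.] s3 [257. 327.]
[ 0.49350878 -0.11046517  0.21691784] [ 0.4901822  -0.18311225  0.03778297] [[ 0.999 -0.054  0.002]
 [-0.052 -0.956  0.289]
 [-0.014 -0.289 -0.957]]
```

```bash
python3 -m handwheel '[[-0.1,0,0,0,0,0],[-0.25,0,0,0,0,0],[-0.4,0,0,0,0,0],[-0.6,0,0,0,0,0],[-0.6,0,0,0,0,0]]'
python3 - <<'E'
from h import *
s=cam("side");t=cam("top");w=cam("wrist")
crop(s,220,310,250,350,6,"pics/s4.png");crop(t,200,390,190,270,4,"pics/t4.png");cv2.imwrite("pics/w4.png",w["color"][:,:,::-1])
E
```

```text
clock: 3.92
eef_pos: [0.4917, -0.1694, 0.0381]
tool_rot: [0.487, -0.512, 0.515, -0.486]
ft_force: [-0.1, -5.0, 2.4]
grip_width: 0.0082
```

View pics/s4.png

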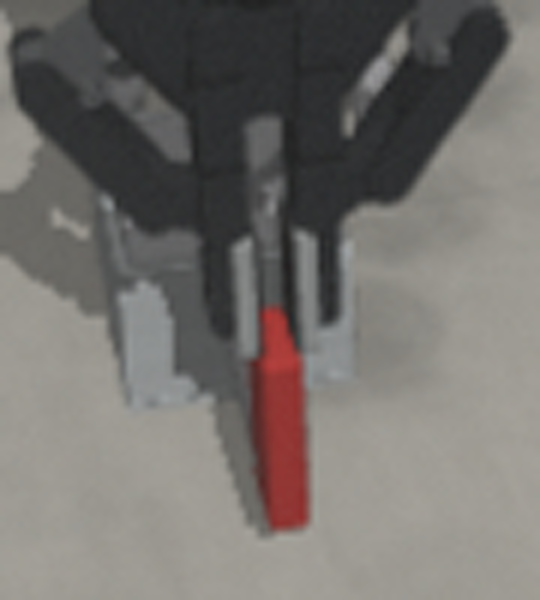

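View pics/w4.png

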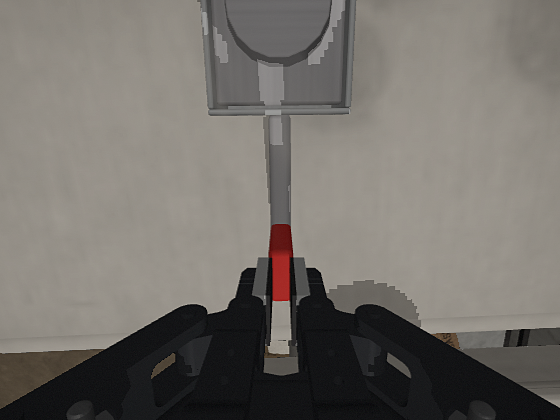

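View pics/t4.png

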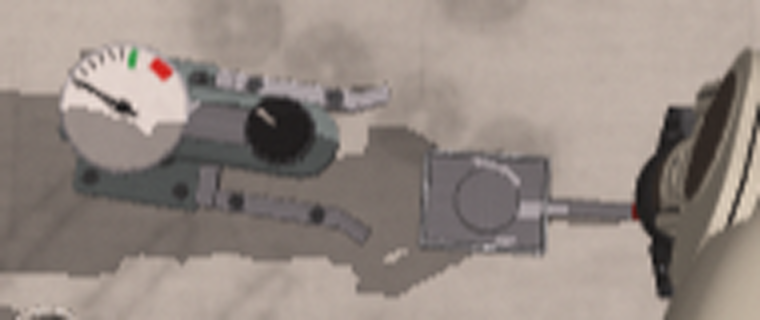

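The wrist view is unchanged after the move, so the mould follows the jaws. But the pads appear to sit only at the very top of the tab (pad ends near (262,310) in the side view), and the width reads 8 mm. I'll regrip lower.

```bash
python3 -m handwheel '[[0,0,0,0,0,0],[0,0,0,0,0,0],[0,0,0,0,0,0],[0,0.4,0,0,0,0],[0,0.8,0,0,0,0]]' 1
python3 - <<'E'
from h import *
s=cam("side");crop(s,210,310,240,350,5,"pics/s5.png");o=bot.get_obs();print(o["grip_width"],o["ft_force"],o["eef_pos"])
E
python3 -m handwheel '[[0,0,0,0,0,0],[0,0,0,0,0,0],[0,0,0,0,0,0],[0,0,0,0,0,0],[0,0,0,0,0,0]]' -1
python3 - <<'E'
from h import *
s=cam("side");crop(s,210,310,240,350,5,"pics/s6.png")
E
```

```text
clock: 4.7
eef_pos: [0.4907, -0.1676, 0.0167]
tool_rot: [-0.487, 0.513, -0.513, 0.487]
ft_force: [0.1, 0.4, 0.8]
grip_width: 0.0858
0.08538319749279263 [-0.07668295  0.73571858 -0.6637813 ] [ 0.48951339 -0.16726206  0.01526825]
clock: 5.38
eef_pos: [0.4911, -0.168, 0.018]
tool_rot: [0.486, -0.513, 0.513, -0.487]
ft_force: [-0.4, -0.6, 2.0]
grip_width: 0.0106
```

View pics/s5.png

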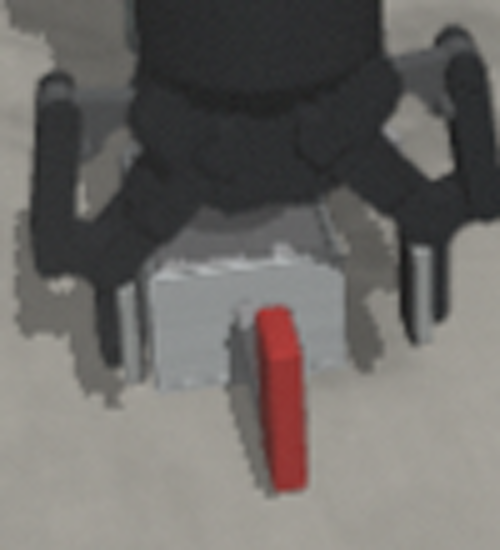

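View pics/s6.png

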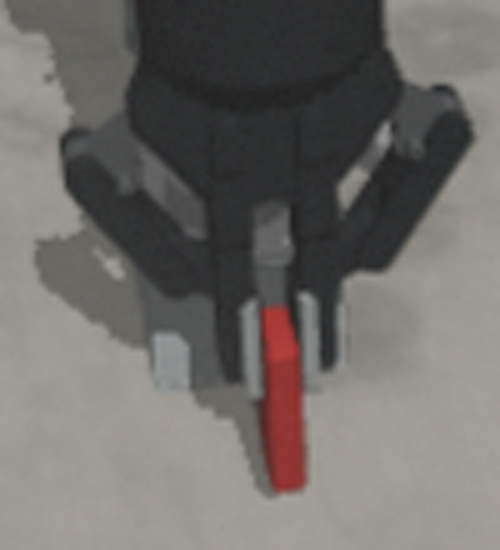

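Run:
```python
from h import *
go((.4988,-.150,.018),-8.2)
```

```text
t 5.425 zyaw -3.05 j [-0.33  0.42 -0.23  0.92 -0.    1.29] eef [ 0.4911 -0.168   0.018 ] w 0.0108 F [-0.1 -0.5  3.2]
shift [-0.736  0.001  0.268] turn [-0.004  0.515  0.002]
```

```bash
python3 -m handwheel '[[-0.15,0,0.05,0,0.12,0],[-0.35,0,0.12,0,0.25,0],[-0.55,0,0.2,0,0.4,0],[-0.74,0,0.27,0,0.52,0],[-0.74,0,0.27,0,0.52,0]]'
python3 - <<'E'
from h import *
t=cam("top");w=cam("wrist")
crop(t,200,390,190,270,4,"pics/t7.png");cv2.imwrite("pics/w7.png",w["color"][:,:,::-1])
go((.5168,-.0263,.018),-8.2)
E
```

```text
clock: 6.05
eef_pos: [0.4974, -0.1507, 0.018]
tool_rot: [0.464, -0.535, 0.535, -0.461]
ft_force: [-4.2, -3.3, 5.7]
grip_width: 0.0106
t 6.15 zyaw -8.32 j [-0.29  0.43 -0.22  0.92 -0.    1.42] eef [ 0.4974 -0.1507  0.018 ] w 0.0104 F [-4.  -4.2  6.4]
shift [-5.035 -0.013  0.049] turn [ 0.01  -0.012  0.014]
```

View pics/t7.png

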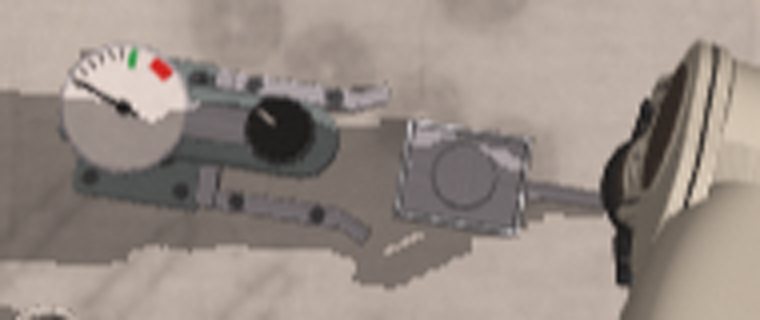

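View pics/w7.png

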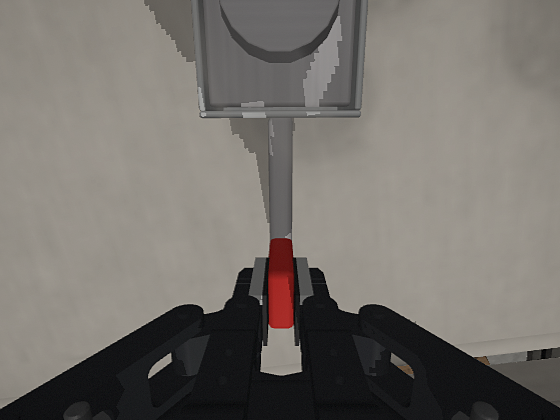

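Run:
```python
from h import *
t=cam("top")
P=lambda x,y,z:plane(t,200+x/4-.375,190+y/4-.375,z)
m=[P(408,120,.05),P(533,137,.05),P(520,237,.05),P(397,217,.05)]
c=np.mean(m,0);a=(m[0]+m[3]-m[1]-m[2])[:2];print(c,np.degrees(np.arctan2(a[1],a[0])))
pad=P(465,174,.0655);print("pad",pad)
mid=[(P(254,84,.022)+P(235,202,.022))/2,(P(335,97,.022)+P(316,215,.022))/2]
d=(mid[0]-mid[1])[:2];d/=np.linalg.norm(d);n=np.array([-d[1],d[0]])
for q in(c,pad,P(281,129,.198)):print("lat",n@(q[:2]-mid[1][:2]),"along from knob",d@(q-P(281,129,.198))[:2])
```

```text
[ 0.51479332 -0.03487864  0.05      ] 82.481688871431
pad [ 0.51623799 -0.0342381   0.0655    ]
lat 0.0018710896749715618 along from knob -0.12869609670574614
lat 0.0005319308105968287 along from knob -0.12785703084288874
lat 0.001482091451891652 along from knob 0.0
```

```bash
python3 -m handwheel '[[-0.3,0,0,0,0,0],[-0.6,0,0,0,0,0],[-0.9,0,0,0,0,0],[-1.2,0,0,0,0,0],[-1.5,0,0,0,0,0]]' 
python3 -m handwheel '[[-0.2,0,0,0,0,0],[-0.4,0,0,0,0,0],[-0.6,0,0,0,0,0],[-0.8,0,0,0,0,0],[-0.8,0,0,0,0,0]]'
python3 - <<'E'
from h import *
t=cam("top");s=cam("side")
crop(t,200,390,190,270,4,"pics/t8.png");crop(s,210,310,200,350,4,"pics/s8.png")
go((.5168,-.0263,.018),-8.2)
E
```

```text
clock: 6.82
eef_pos: [0.5044, -0.1146, 0.0181]
tool_rot: [0.463, -0.534, 0.536, -0.461]
ft_force: [-0.5, -5.8, 3.1]
grip_width: 0.0107
clock: 7.45
eef_pos: [0.5073, -0.0941, 0.0181]
tool_rot: [0.463, -0.534, 0.536, -0.462]
ft_force: [-0.1, -5.9, 2.8]
grip_width: 0.0105
t 7.55 zyaw -8.33 j [-0.18  0.42 -0.24  0.91 -0.    1.53] eef [ 0.5073 -0.0941  0.0181] w 0.0111 F [-0.5 -5.4  3.4]
shift [-2.737 -0.003 -0.018] turn [-0.007 -0.013  0.012]
```

View pics/t8.png

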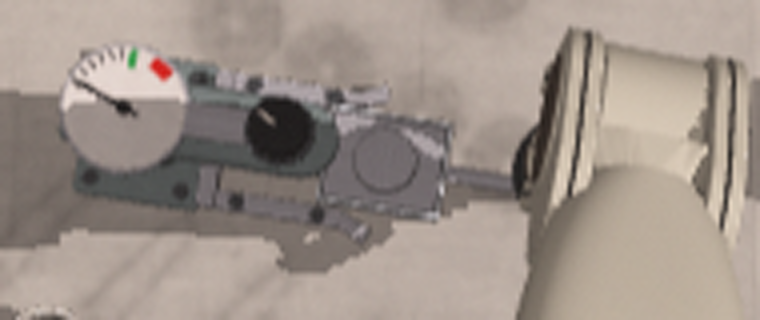

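View pics/s8.png

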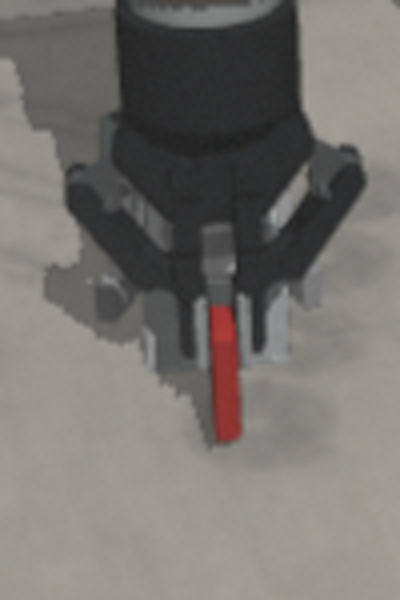

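```bash
python3 -m handwheel '[[-0.25,0,0,0,0,0],[-0.5,0,0,0,0,0],[-0.75,0,0,0,0,0],[-1,0,0,0,0,0],[-1.2,0,0,0,0,0]]' 
python3 -m handwheel '[[-0.2,0,0,0,0,0],[-0.4,0,0,0,0,0],[-0.6,0,0,0,0,0],[-0.8,0,0,0,0,0],[-0.9,0,0,0,0,0]]'
python3 - <<'E'
from h import *
go((.5168,-.0263,.018),-8.2)
E
```

```text
clock: 8.18
eef_pos: [0.5115, -0.0648, 0.0181]
tool_rot: [0.463, -0.534, 0.536, -0.462]
ft_force: [-1.2, -7.2, 4.4]
grip_width: 0.0106
clock: 8.8
eef_pos: [0.5147, -0.0426, 0.0181]
tool_rot: [0.463, -0.534, 0.536, -0.462]
ft_force: [-0.7, -6.7, 4.4]
grip_width: 0.0106
t 8.8 zyaw -8.35 j [-0.08  0.42 -0.24  0.91 -0.    1.64] eef [ 0.5147 -0.0426  0.0181] w 0.0106 F [-0.7 -6.7  4.4]
shift [-0.658 -0.    -0.011] turn [-0.006 -0.015  0.02 ]
```

```bash
python3 -m handwheel '[[-0.1,0,0,0,0,0],[-0.2,0,0,0,0,0],[-0.28,0,0,0,0,0],[-0.34,0,0,0,0,0],[-0.4,0,0,0,0,0]]' 
python3 -m handwheel '[[-0.03,0,0,0,0,0],[-0.06,0,0,0,0,0],[-0.09,0,0,0,0,0],[-0.12,0,0,0,0,0],[-0.15,0,0,0,0,0]]'
```

```text
clock: 9.43
eef_pos: [0.516, -0.033, 0.0181]
tool_rot: [0.463, -0.534, 0.536, -0.461]
ft_force: [-1.1, -6.8, 4.0]
grip_width: 0.011
clock: 10.05
eef_pos: [0.5166, -0.0293, 0.0181]
tool_rot: [0.463, -0.534, 0.536, -0.461]
ft_force: [-0.4, -7.9, 3.7]
grip_width: 0.0106
```

```bash
python3 -m handwheel '[[-0.02,0,0,0,0,0],[-0.04,0,0,0,0,0],[-0.06,0,0,0,0,0],[-0.08,0,0,0,0,0],[-0.1,0,0,0,0,0]]'
```

```text
clock: 10.68
eef_pos: [0.5169, -0.0268, 0.018]
tool_rot: [0.463, -0.534, 0.536, -0.461]
ft_force: [-1.7, -6.9, 3.4]
grip_width: 0.0106
```

```bash
python3 -m handwheel '[[-0.02,0,0,0,0,0],[-0.04,0,0,0,0,0],[-0.06,0,0,0,0,0],[-0.08,0,0,0,0,0],[-0.08,0,0,0,0,0]]'
```

```text
clock: 11.3
eef_pos: [0.5172, -0.0248, 0.0181]
tool_rot: [0.463, -0.534, 0.536, -0.462]
ft_force: [-0.8, -7.7, 4.2]
grip_width: 0.0108
```

```bash
python3 -m handwheel '[[-0.02,0,0,0,0,0],[-0.04,0,0,0,0,0],[-0.06,0,0,0,0,0],[-0.08,0,0,0,0,0],[-0.08,0,0,0,0,0]]'
```

```text
clock: 11.92
eef_pos: [0.5175, -0.0228, 0.0181]
tool_rot: [0.463, -0.534, 0.536, -0.462]
ft_force: [-0.7, -7.8, 4.2]
grip_width: 0.0107
```

Run:
```python
from h import *
t=cam("top");w=cam("wrist")
crop(t,200,390,190,270,4,"pics/t9.png");cv2.imwrite("pics/w9.png",w["color"][:,:,::-1])
```

```text
(no output)
```

View pics/t9.png

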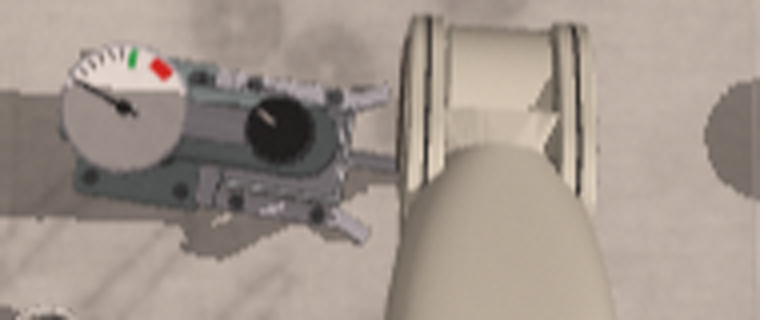

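View pics/w9.png

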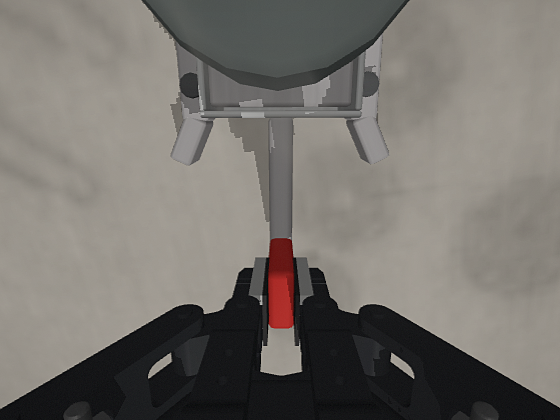

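The wrist view shows no slip, and the mould's end wall is at v≈113, level with the start of the rails. The mould is almost home, so I'll creep on.

```bash
python3 -m handwheel '[[-0.02,0,0,0,0,0],[-0.04,0,0,0,0,0],[-0.06,0,0,0,0,0],[-0.08,0,0,0,0,0],[-0.08,0,0,0,0,0]]'
```

```text
clock: 12.65
eef_pos: [0.5176, -0.0221, 0.0181]
tool_rot: [0.463, -0.534, 0.537, -0.461]
ft_force: [-1.0, -10.8, 3.9]
grip_width: 0.0104
```

```bash
python3 -m handwheel '[[-0.02,0,0,0,0,0],[-0.03,0,0,0,0,0],[-0.04,0,0,0,0,0],[-0.05,0,0,0,0,0],[-0.05,0,0,0,0,0]]'
```

```text
clock: 13.28
eef_pos: [0.5178, -0.0222, 0.0181]
tool_rot: [0.464, -0.533, 0.538, -0.46]
ft_force: [-1.2, -14.5, 3.8]
grip_width: 0.0106
```

```bash
python3 -m handwheel '[[-0.01,0,0,0,0,0],[-0.01,0,0,0,0,0],[-0.01,0,0,0,0,0],[-0.01,0,0,0,0,0],[-0.01,0,0,0,0,0]]'
python3 - <<'E'
from h import *
w=cam("wrist");cv2.imwrite("pics/w10.png",w["color"][:,:,::-1]);t=cam("top");print(bot.get_obs()["ft_force"])
crop(t,200,300,190,250,6,"pics/t10.png")
E
```

```text
clock: 13.9
eef_pos: [0.5179, -0.0222, 0.0181]
tool_rot: [0.464, -0.533, 0.538, -0.46]
ft_force: [-2.2, -14.5, 4.2]
grip_width: 0.011
[ -1.3485224  -14.77206418   4.37157112]
```

View pics/w10.png

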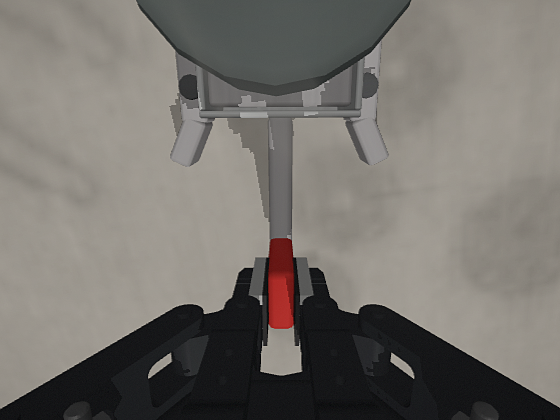

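View pics/t10.png

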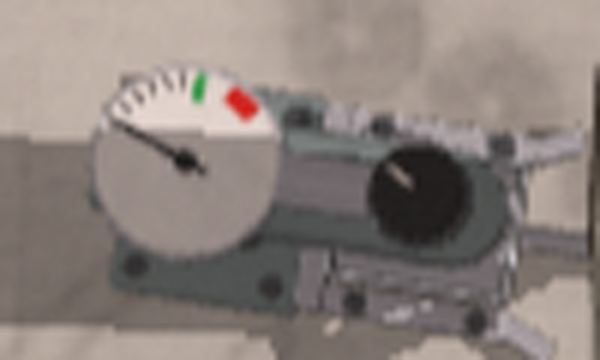

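Held at about 15 N for over a second, with the mould home in the wrist view. The pointer still rests at about (115,120) in the last crop. Next I'll open the gripper, rise, and start winding the wrist back for the knob.

```bash
python3 -m handwheel '[[0.1,0,0,0,0,0],[0.1,0,0,0,0,0],[0.1,0,0,0,0,0],[0.1,-0.6,0,0,0,0],[0.1,-2,0,0,0,0]]' 1
python3 -m handwheel '[[0,-1.5,0,0,-1,0],[0,-3,0,0,-2,0],[0,-4.5,0,0,-3,0],[0,-6,0,0,-4,0],[0,-6,0,0,-5,0]]' 0.3
python3 - <<'E'
from h import *
t=cam("top");s=cam("side");w=cam("wrist")
cv2.imwrite("pics/w11.png",w["color"][:,:,::-1]);crop(s,210,310,160,350,3,"pics/s11.png")
crop(t,200,300,190,250,6,"pics/t11.png")
go((.534,.0935,.21),171.75)
E
```

```text
clock: 14.62
eef_pos: [0.516, -0.0194, 0.0674]
tool_rot: [-0.464, 0.536, -0.534, 0.462]
ft_force: [0.4, 0.1, 0.3]
grip_width: 0.0853
clock: 15.25
eef_pos: [0.5199, -0.0196, 0.2227]
tool_rot: [-0.645, 0.284, -0.29, 0.647]
ft_force: [0.5, -0.1, -0.2]
grip_width: 0.0555
t 15.4 zyaw 41.6 j [-0.04  0.27  0.1   1.4   0.    0.81] eef [ 0.5175 -0.0196  0.2186] w 0.0556 F [ 0.3 -0.2 -0.2]
shift [-2.944  0.345  3.495] turn [ 2.0000e-03 -1.3015e+01  9.0000e-03]
```

View pics/t11.png

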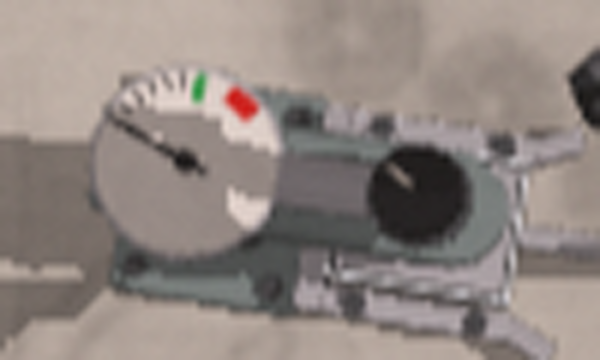

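View pics/s11.png

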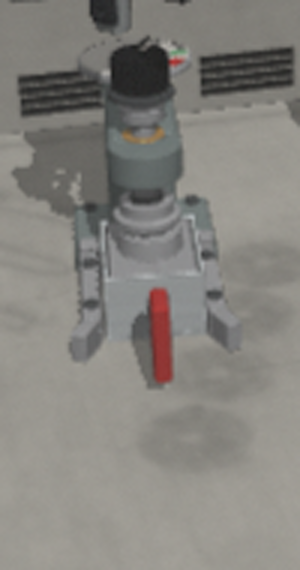

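View pics/w11.png

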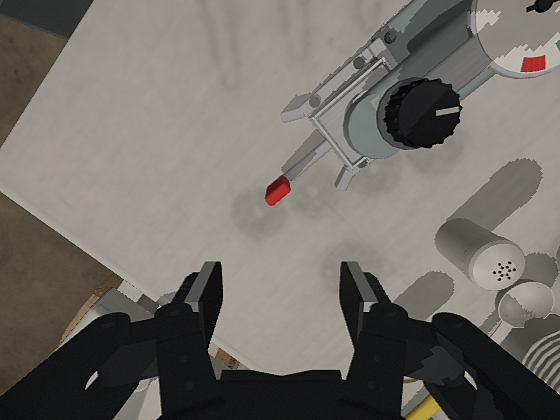

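The mould sits in the channel with the foot still above it. The knob top is at about (430,110) in the wrist view. Now I'll locate the knob axis and the actual fingertip height.

Run:
```python
from h import *
w=cam("wrist");t=cam("top");s=cam("side")
crop(w,340,560,0,180,3.5,"pics/w12.png")
o=bot.get_obs();e=o["eef_pos"];M=R.from_quat(o["tool_rot"]).as_matrix()
cw=M.T@(w["o"]-e);print("cam in tool",cw)
# finger pad tips in wrist: inner front corners (221,262),(341,262), width .0556
d=[M.T@ray(w,u,v) for u,v in((221,262),(341,262))]
# scale so that z-separation = width
k=o["grip_width"]/(abs(d[1][2]-d[0][2]));print("pad tip in tool frame",cw+d[0]*k,cw+d[1]*k)
_,b=blobs(t,(0,0,0),(180,255,60),(255,285,205,235));print(b)
```

```text
cam in tool [-0.07328502 -0.18034369 -0.00081596]
pad tip in tool frame [-0.00822784 -0.04217892 -0.02822543] [-0.00817527 -0.04238437  0.02748896]
[(np.int32(196), array([269.18367347, 222.37755102]), array([261, 215,  17,  16], dtype=int32))]
```

View pics/w12.png

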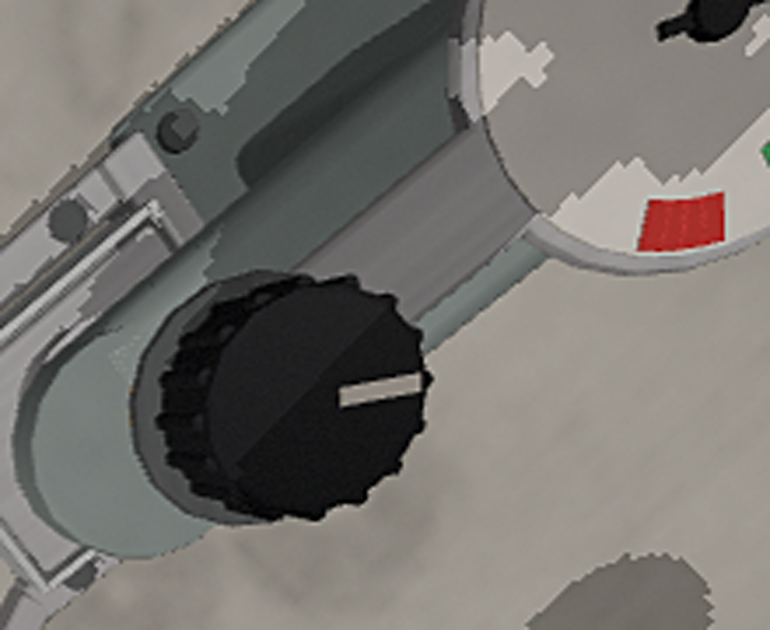

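Run:
```python
from h import *
w=cam("wrist");t=cam("top")
k=plane(w,431.3,113.6,.1975);print("wrist knob",k)
kt=(269.2,222.2);print("top",plane(t,*kt,.1975));print(tri(w,(431.3,113.6),t,kt))
kp=.5*(k+plane(t,*kt,.1975));print(kp)
go((kp[0],kp[1],.18),-8.25+180)
```

```text
wrist knob [0.53263982 0.09397398 0.1975    ]
top [0.53262256 0.09419155 0.1975    ]
(array([0.53272315, 0.09415581, 0.19706066]), np.float64(0.00015608075166124107))
[0.53263119 0.09408277 0.1975    ]
t 15.65 zyaw 41.68 j [-0.04  0.27  0.1   1.4   0.    0.81] eef [ 0.5171 -0.0198  0.2171] w 0.0549 F [ 0.2 -0.9  0.6]
shift [-2.986  1.485  3.493] turn [-3.0000e-03 -1.3007e+01 -8.0000e-03]
```

```bash
python3 -m handwheel '[[-0.6,0,0.7,0,-1,0],[-1.2,0,1.4,0,-2,0],[-1.8,0.1,2.1,0,-3,0],[-2.4,0.2,2.8,0,-4,0],[-2.99,0.2,3.49,0,-5,0]]' 0.3
python3 -m handwheel '[[0,0,0,0,-1,0],[0,0,0,0,-2,0],[0,0,0,0,-3,0],[0,0,0,0,-4,0],[0,0,0,0,-5,0]]'
python3 -m handwheel '[[0,0,0,0,-1,0],[0,0,0,0,-2,0],[0,0,0,0,-3,0],[0,0,0,0,-4,0],[0,0,0,0,-5,0]]'
python3 -m handwheel '[[0,0,0,0,-1,0],[0,0,0,0,-2,0],[0,0,0,0,-2.5,0],[0,0,0,0,-2.5,0],[0,0,0,0,-2.5,0]]'
python3 - <<'E'
from h import *
w=cam("wrist");cv2.imwrite("pics/w13.png",w["color"][:,:,::-1]);s=cam("side");crop(s,190,330,90,260,4,"pics/s13.png")
go((.5327,.0941,.15),217)
E
```

```text
clock: 16.27
eef_pos: [0.5325, 0.0947, 0.2119]
tool_rot: [0.707, 0.012, -0.013, -0.707]
ft_force: [0.9, 0.1, -1.0]
grip_width: 0.0556
clock: 16.9
eef_pos: [0.5325, 0.094, 0.2121]
tool_rot: [-0.635, -0.31, 0.311, 0.636]
ft_force: [0.3, -0.3, 1.2]
grip_width: 0.056
clock: 17.52
eef_pos: [0.5326, 0.094, 0.2121]
tool_rot: [-0.445, -0.549, 0.55, 0.445]
ft_force: [0.8, -0.7, -1.2]
grip_width: 0.0553
clock: 18.15
eef_pos: [0.5327, 0.094, 0.2123]
tool_rot: [-0.317, -0.632, 0.632, 0.318]
ft_force: [0.7, -0.5, -0.1]
grip_width: 0.0554
t 18.25 zyaw -143.32 j [ 0.17  0.32  0.15  1.41  0.   -2.04] eef [0.5327 0.094  0.2125] w 0.0553 F [ 0.5 -0.1  0.6]
shift [ 4.000e-03  2.499e+00 -1.000e-03] turn [-0.002 -0.032  0.001]
```

View pics/w13.png

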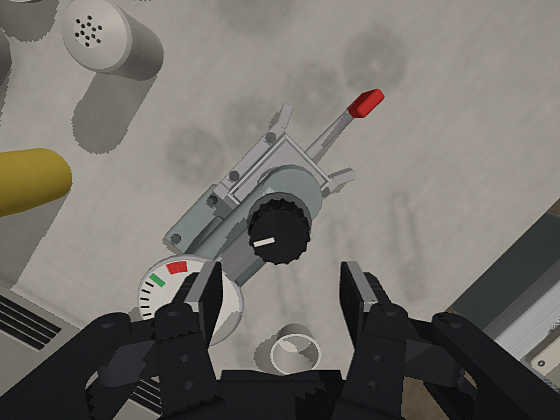

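View pics/s13.png

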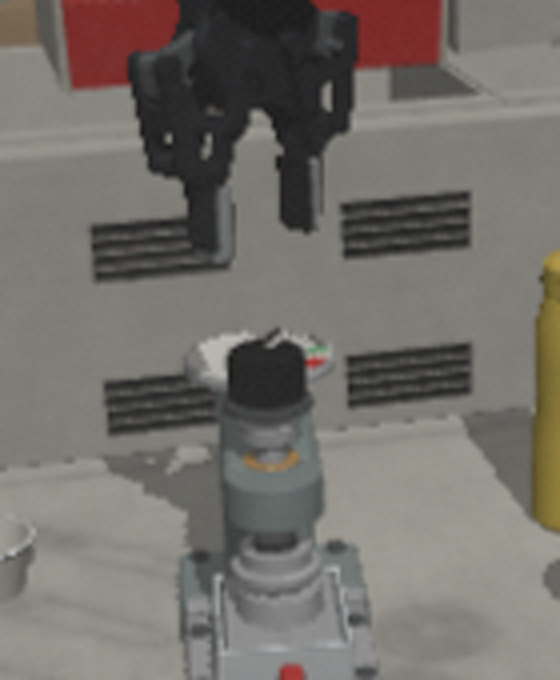

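The fingertips are still 50 to 60 mm above the knob in the side view: tips at about (215,260), knob top at about (265,345). That confirms the tips lie about 40 mm behind the stated TCP. I'll descend in stages.

```bash
python3 -m handwheel '[[0,0.5,0,0,0,0],[0,1,0,0,0,0],[0,1.5,0,0,0,0],[0,2,0,0,0,0],[0,2.2,0,0,0,0]]'
python3 - <<'E'
from h import *
w=cam("wrist");cv2.imwrite("pics/w14.png",w["color"][:,:,::-1]);s=cam("side");crop(s,190,330,120,260,4,"pics/s14.png")
t=cam("top");crop(t,180,320,170,270,5,"pics/t14.png")
go((.5327,.0941,.136),217)
E
```

```text
clock: 18.88
eef_pos: [0.5321, 0.0939, 0.1562]
tool_rot: [-0.316, -0.632, 0.633, 0.318]
ft_force: [-0.1, -0.2, -0.1]
grip_width: 0.0555
t 19.025 zyaw -143.26 j [ 0.17  0.34  0.04  1.27 -0.   -2.04] eef [0.5328 0.094  0.1574] w 0.0554 F [ 0.8 -0.8 -0.1]
shift [ 0.005  0.858 -0.   ] turn [-0.002 -0.026  0.001]
```

View pics/w14.png

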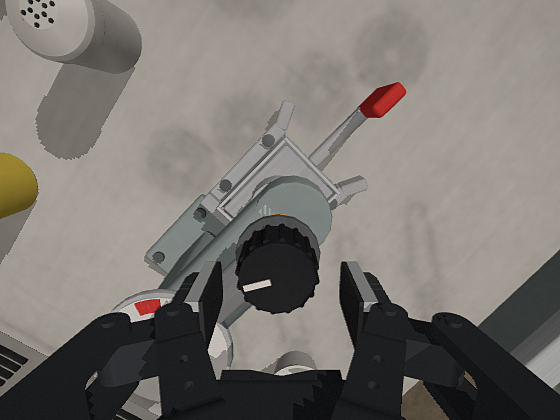

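View pics/s14.png

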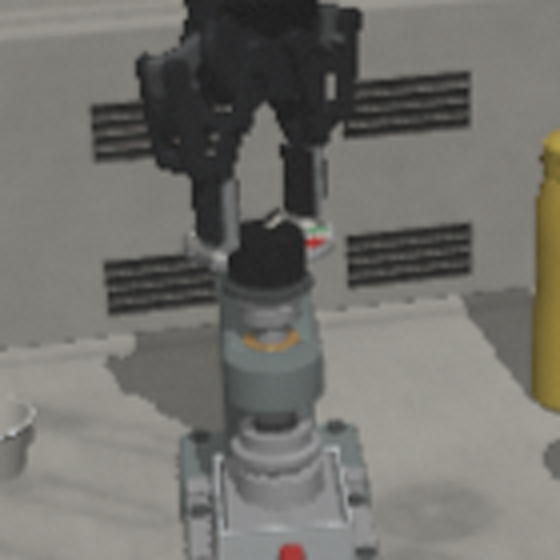

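View pics/t14.png

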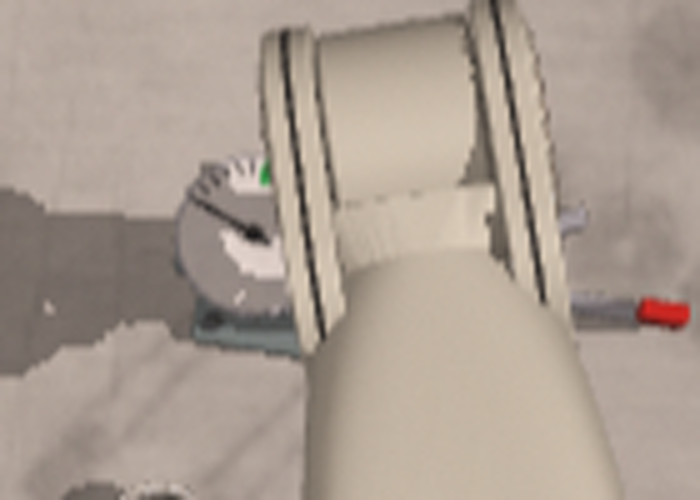

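```bash
python3 -m handwheel '[[0,0.2,0,0,0,0],[0,0.4,0,0,0,0],[0,0.6,0,0,0,0],[0,0.75,0,0,0,0],[0,0.85,0,0,0,0]]'
python3 - <<'E'
from h import *
w=cam("wrist");cv2.imwrite("pics/w15.png",w["color"][:,:,::-1]);s=cam("side");crop(s,220,300,140,240,6,"pics/s15.png")
print(bot.get_obs()["ft_force"])
E
```

```text
clock: 19.65
eef_pos: [0.5327, 0.094, 0.136]
tool_rot: [-0.317, -0.632, 0.632, 0.317]
ft_force: [0.6, 0.2, 0.8]
grip_width: 0.0556
[-0.08418111  0.1379717   0.46609073]
```

View pics/w15.png

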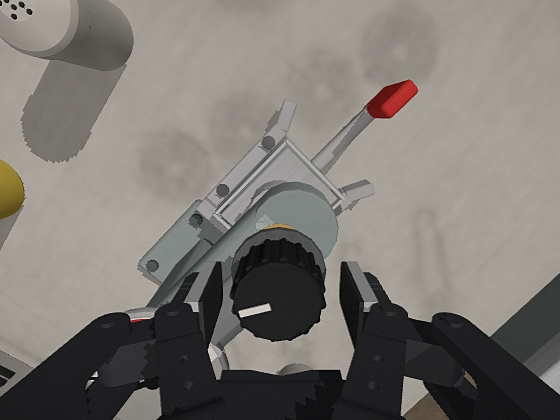

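View pics/s15.png

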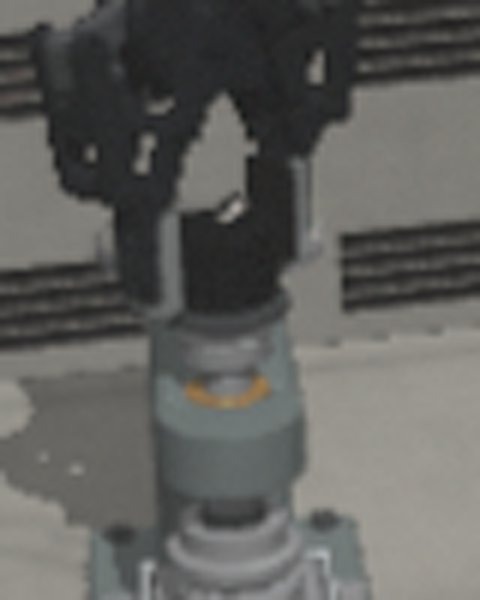

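The pads straddle the knob, with their ends just above the flange. I'll close and turn.

```bash
python3 -m handwheel '[[0,0,0,0,0,0],[0,0,0,0,0,0],[0,0,0,0,0,0],[0,0,0,0,0,0],[0,0,0,0,0,0]]' -1
python3 -m handwheel '[[0,0.02,0,0,1,0],[0,0.04,0,0,2,0],[0,0.05,0,0,3,0],[0,0.07,0,0,4,0],[0,0.09,0,0,5,0]]'
python3 - <<'E'
from h import *
t=cam("top");crop(t,200,300,190,250,6,"pics/t16.png");w=cam("wrist");cv2.imwrite("pics/w16.png",w["color"][:,:,::-1])
o=bot.get_obs();print(o["ft_torque"],o["ft_force"])
E
```

```text
clock: 20.38
eef_pos: [0.5338, 0.0946, 0.137]
tool_rot: [0.317, 0.633, -0.631, -0.316]
ft_force: [3.2, 3.9, 3.4]
grip_width: 0.0362
clock: 21.0
eef_pos: [0.5337, 0.0946, 0.1348]
tool_rot: [0.556, 0.438, -0.437, -0.555]
ft_force: [3.0, 3.5, 3.4]
grip_width: 0.0365
[ 0.89151218 -0.61490102 -0.07708545] [3.21346227 4.78991552 4.39914393]
```

View pics/t16.png

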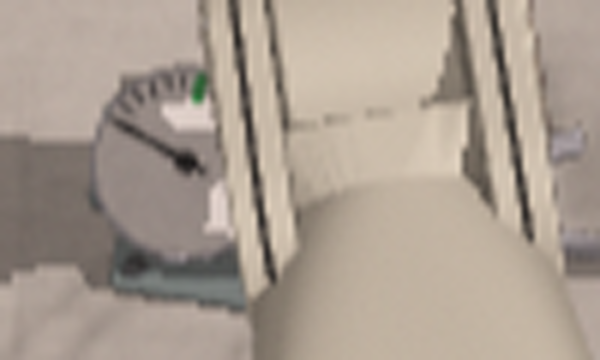

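View pics/w16.png

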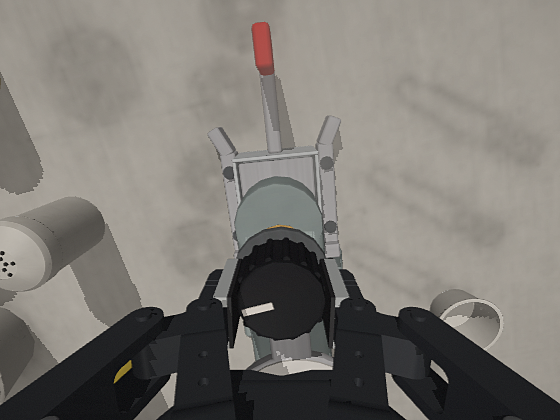

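The knob turns with the jaws (the white line keeps its place in the wrist view). The pointer has not moved yet, and the top view shows both it and the green mark.

```bash
python3 -m handwheel '[[0,0.02,0,0,1,0],[0,0.04,0,0,2,0],[0,0.05,0,0,3,0],[0,0.07,0,0,4,0],[0,0.09,0,0,5,0]]'
python3 - <<'E'
from h import *
t=cam("top");crop(t,200,260,190,250,6,"pics/t17.png");o=bot.get_obs();print(o["ft_force"],o["joint_pos"][5])
E
```

```text
clock: 21.72
eef_pos: [0.5336, 0.0947, 0.1325]
tool_rot: [-0.688, -0.164, 0.162, 0.688]
ft_force: [2.7, 4.1, 5.8]
grip_width: 0.0362
[1.95204039 4.63473315 4.32508865] -0.2855051155592889
```

View pics/t17.png

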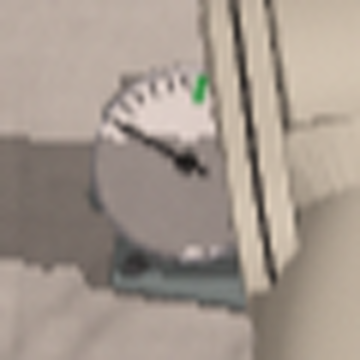

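Pointer unchanged at tip ≈(116,121). Continue.

```bash
python3 -m handwheel '[[0,0.02,0,0,1,0],[0,0.04,0,0,2,0],[0,0.05,0,0,3,0],[0,0.07,0,0,4,0],[0,0.09,0,0,5,0]]'
python3 - <<'E'
from h import *
t=cam("top");crop(t,200,260,190,250,6,"pics/t18.png");o=bot.get_obs();print(o["ft_force"],o["joint_pos"][5])
E
```

```text
clock: 22.4
eef_pos: [0.5336, 0.0948, 0.1302]
tool_rot: [-0.692, 0.143, -0.144, 0.693]
ft_force: [2.9, 4.7, 3.7]
grip_width: 0.0367
[2.50441656 4.93381577 4.06135836] 0.5871307741252993
```

View pics/t18.png

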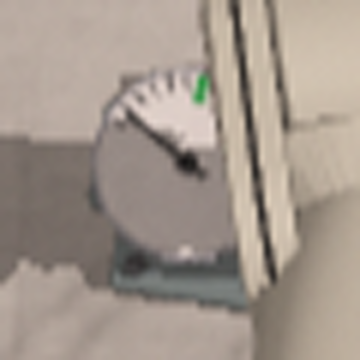

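The pointer has begun to move, with its tip now at about (128,110), roughly 0.2 rad on. Continue.

```bash
python3 -m handwheel '[[0,0.02,0,0,1,0],[0,0.04,0,0,2,0],[0,0.05,0,0,3,0],[0,0.07,0,0,4,0],[0,0.09,0,0,5,0]]'
python3 - <<'E'
from h import *
t=cam("top");crop(t,200,260,190,250,10,"pics/t19.png");o=bot.get_obs();print(o["ft_force"],o["joint_pos"][5])
E
```

```text
clock: 23.08
eef_pos: [0.5337, 0.0948, 0.128]
tool_rot: [-0.566, 0.422, -0.423, 0.568]
ft_force: [2.2, 5.3, 4.1]
grip_width: 0.0363
[3.62584002 4.45278098 4.78488922] 1.4597340468285136
```

View pics/t19.png

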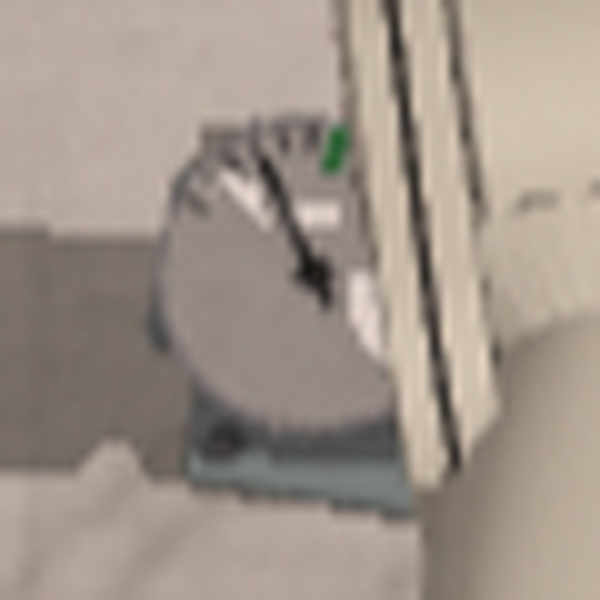

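Pointer tip at about (258,150), mark at (336,150), dial centre at (314,275). About 34° of pointer remains, which is about 65° of knob.

```bash
python3 -m handwheel '[[0,0.02,0,0,1,0],[0,0.04,0,0,2,0],[0,0.05,0,0,3,0],[0,0.07,0,0,4,0],[0,0.09,0,0,5,0]]'
python3 - <<'E'
from h import *
t=cam("top");crop(t,200,260,190,250,10,"pics/t20.png");o=bot.get_obs();print(o["ft_force"],o["joint_pos"][5])
w=cam("wrist");cv2.imwrite("pics/w20.png",w["color"][:,:,::-1])
E
```

```text
clock: 23.75
eef_pos: [0.5338, 0.0948, 0.1258]
tool_rot: [-0.335, 0.623, -0.622, 0.336]
ft_force: [3.6, 4.1, 4.1]
grip_width: 0.0364
[3.23154815 4.67804312 3.43912181] 2.332421461188289
```

View pics/t20.png

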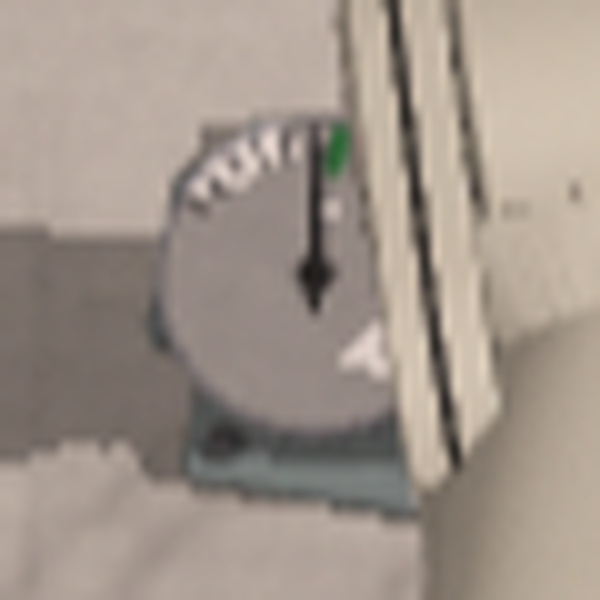

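View pics/w20.png

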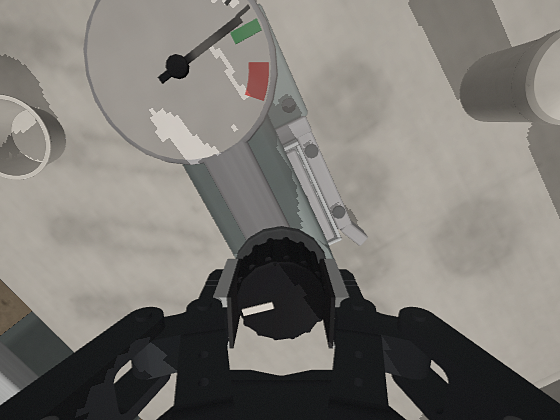

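Both views put the pointer about 10 to 12° short of the mark: in the wrist view the centre is (177,66), the tip (248,9) and the mark (246,32). I'll turn about 20° more.

```bash
python3 -m handwheel '[[0,0.01,0,0,0.7,0],[0,0.02,0,0,1.4,0],[0,0.03,0,0,2,0],[0,0.03,0,0,2,0],[0,0.03,0,0,2,0]]'
python3 - <<'E'
from h import *
t=cam("top");crop(t,200,260,190,250,10,"pics/t21.png");o=bot.get_obs();print(o["ft_force"],o["joint_pos"][5])
w=cam("wrist");crop(w,40,300,0,180,3,"pics/w21.png")
E
```

```text
clock: 24.48
eef_pos: [0.5338, 0.0948, 0.1249]
tool_rot: [-0.223, 0.671, -0.67, 0.225]
ft_force: [3.8, 4.8, 3.8]
grip_width: 0.0363
[2.76403323 5.13954881 2.69817861] 2.671684145908169
```

View pics/t21.png

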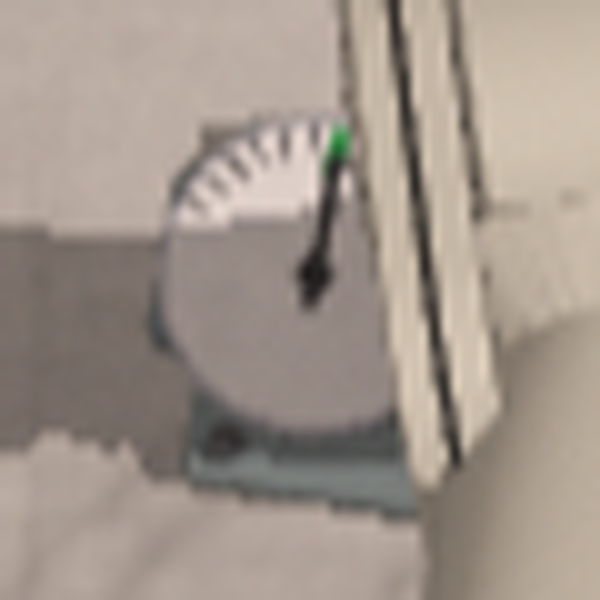

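View pics/w21.png

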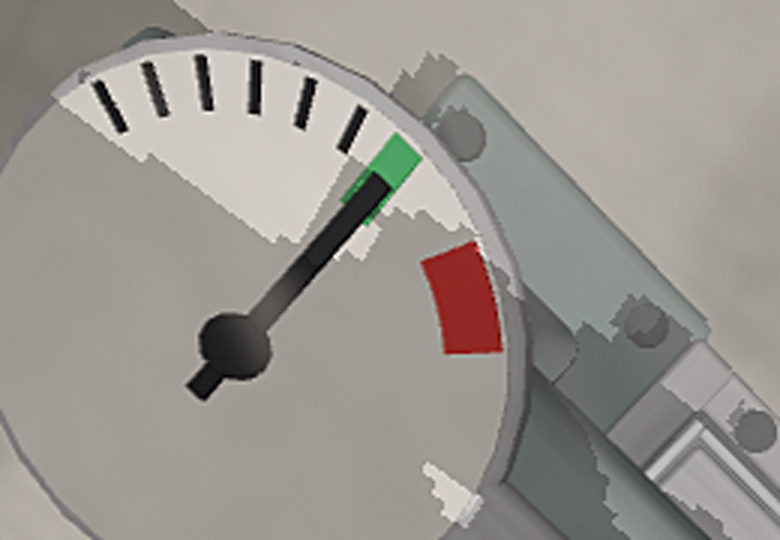

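The pointer lies in the middle of the green mark. I'll release, rise and check.

```bash
python3 -m handwheel '[[0,0,0,0,0,0],[0,0,0,0,0,0],[0,0,0,0,0,0],[0,-0.5,0,0,0,0],[0,-1.5,0,0,0,0]]' 0.3
python3 -m handwheel '[[0,-1,0,0,0,0],[0,-2,0,0,0,0],[0,-3,0,0,0,0],[0,-3,0,0,0,0],[0,-3,0,0,0,0]]'
python3 - <<'E'
from h import *
t=cam("top");crop(t,180,340,180,270,5,"pics/t22.png");o=bot.get_obs();print(o["ft_force"],o["eef_pos"])
w=cam("wrist");cv2.imwrite("pics/w22.png",w["color"][:,:,::-1]);s=cam("side");crop(s,180,440,130,350,3,"pics/s22.png")
E
```

```text
clock: 25.2
eef_pos: [0.5319, 0.0937, 0.1619]
tool_rot: [-0.224, 0.671, -0.671, 0.222]
ft_force: [0.8, 0.7, 0.5]
grip_width: 0.0555
clock: 25.82
eef_pos: [0.5325, 0.0939, 0.2364]
tool_rot: [0.223, -0.671, 0.671, -0.223]
ft_force: [-0.3, 0.4, -1.1]
grip_width: 0.0554
[ 0.24319167 -0.62988618 -0.57384407] [0.53219369 0.09384089 0.23588651]
```

View pics/w22.png

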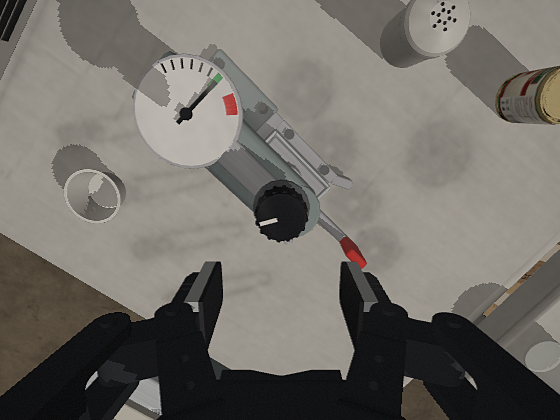

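View pics/t22.png

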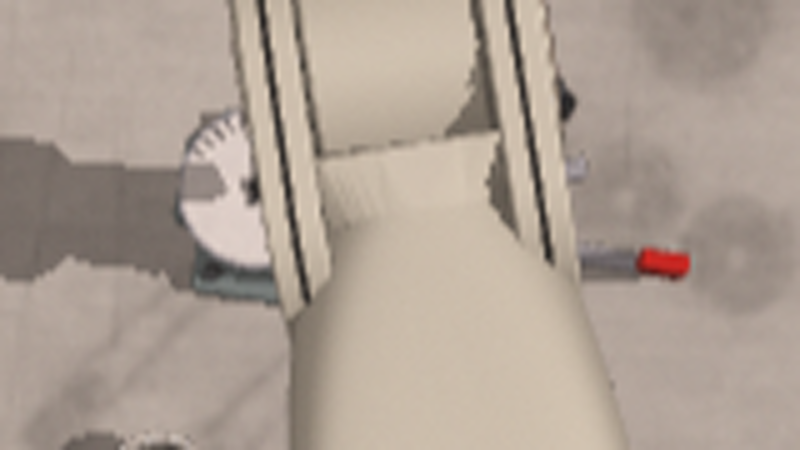

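View pics/s22.png

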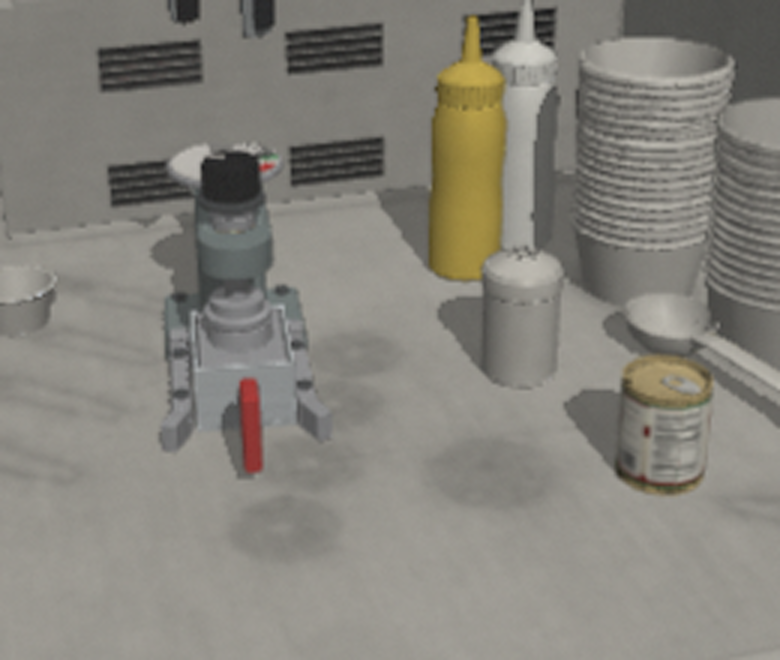

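The pointer is still on green and the foot is down on the lid. One last check of the mould position before I hand in.

Run:
```python
from h import *
t=cam("top");_,b=blobs(t,(0,150,90),(8,255,255),(290,340,215,255));print(b)
p=plane(t,*b[0][1],.076);k=np.array([.5327,.0941]);d=p[:2]-k;a=np.radians(81.75);u=np.array([np.cos(a),np.sin(a)])
print(p,"along",d@u,"lat",d@[-u[1],u[0]])
w=cam("wrist");c=(185,114)
C=plane(w,185,114,.165)
_,g=blobs(w,(45,80,50),(85,255,255),(130,250,50,170),5);print(g)
bot.job_done();print(bot.get_obs()["clock"])
```

```text
[(np.int32(41), array([312.29268293, 232.14634146]), array([308, 230,  10,   5], dtype=int32))]
[ 0.51805819 -0.02345705  0.076     ] along -0.11844148662264663 lat -0.002378282882091915
[(np.int32(51), array([217.50980392,  77.60784314]), array([213,  73,  10,  10], dtype=int32))]
the job is handed in; nothing more can be done
the job is handed in; nothing more can be done
```

I slid the mould home, pressed it on the stop, turned the knob until the pointer stood on the green mark, let go of everything and handed the job in at about 26 s of the 67 s allowed. No verdict is reported.

- **Pushing home:** the mould went in slowly, with about 5 to 8 N of friction at the handle. I then held it against the stop at about 14.5 N for over a second. The highest force I read at the wrist was about 15 N.
- **Knob:** one grasp turned it about 270° (4.7 rad). I watched the pointer from above throughout, and it went straight to the mark without overshooting.
- **Last checks:** after release the pointer was still on the green mark in the wrist view. The foot was down on the lid, and the gripper was well clear above. The red tab measured 118.4 mm in front of the knob axis (120 nominal) and 2.4 mm to one side. Both are within camera accuracy plus the play in the channel. The other things on the table were nowhere near the path and look undisturbed.
- **Disagreement with the description:** the fingertips lie about 38 to 42 mm behind the stated TCP. My first grip on the tab held only its very top and read 8 mm. I re-gripped 20 mm lower, where it read 10.6 mm, and set the knob height from the pictures instead.
- **Not measured directly:** I did not measure the force of the foot on the lid. I inferred it from the pointer.

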